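Open the rubbing tester for the next specimen

TASK

Open the rubbing tester for the next specimen, only pushing with the fingertips or the outside of the fingers: first push the rubbing arm by its blue lift bar up and over until it rests back against its stop, then push the specimen frame by its red tab up and over until it too rests back at its stop, and move clear. Swing the arm over gently, without flinging it or letting it drop, and do not take the bar or the tab between the fingers. Leave everything else on the bench where it stands.

Things in the scene. Friction and masses are not known exactly. Their poses are not given: they have to be found in the camera images.
- tester: Rubbing tester fixed to the bench. Origin: on the bench under the middle of its specimen bed; z up, x across the machine, away from the robot, y along it to the white drive housing. Grey base plate 220 (x) x 680 mm (y -210 to 470), top at 30 mm; aluminium bed 85 x 200 mm, top at 55 mm; housing 210 x 200 mm (y 270 to 470), 155 mm high, blue panel and red button on it (to 185 mm).
- rub_arm (a joint): Angle of the rubbing arm, rad: 0 level with its peg on the bed, grows as the free end rises; stop at 1.80, 13 deg past upright. Aluminium, 0.3 kg, little friction: falls shut from short of upright, falls to its stop beyond. 160 mm from the hinge a block 34 x 34 x 30 mm with a white 16 mm peg to 44 mm below the arm's axis and a spindle to 45 mm above.
- pivot (a point): A point on the arm's hinge axis, which runs along the tester's x, 100 mm above the bench; the arm extends from here to the tester's -y. It sits on a locked carriage, 130 to 190 mm from the tester's origin in y, different each time.
- lift_bar (a point): Middle of the blue lift bar at the arm's end: 100 mm long, 14 mm diameter, parallel to the hinge, on a 45 deg stem. Arm down: 235 mm from the hinge to the tester's -y and 50 mm above it (150 mm above the bench). Pushed level towards the housing from its outer side it rises (about 8 to 12 N at first) on a circle of 240 mm radius round the hinge. Axes turn with the arm, x along the bar.
- clamp_frame (a joint): Angle of the specimen frame, rad: 0 flat on the bed, grows as its front edge (robot's side) rises; stop at 1.90, 19 deg past upright, leaning away. Steel, 4 mm thick, 100 mm in x by 200 mm in y, 0.2 kg; falls shut from short of upright, falls back to its stop beyond.
- frame_hinge (a point): Middle of the frame's hinge axis, which runs along the tester's y at its x = 50 mm, 57.5 mm above the bench. The frame's front edge is 100 mm from it, at the tester's x = -50 mm, overhanging the bed by 7 mm, 25 mm above the base plate. Axes turn with the frame.
- frame_tab (a point): Middle of the top edge of the red push tab on the frame's front edge: 44 mm wide, 4 mm thick, 25 mm above the frame, leaning outwards 20 deg. Frame flat: 110 mm from the hinge in the tester's -x, at y = -50 mm, 83 mm above the bench. Pushed level towards the hinge from outside (about 4 N) it rises; the front edge follows a circle of 100 mm radius. Axes turn with it: z up the tab, y along its edge.
- load_weight: Steel disc weight with a small knob, 58 mm diameter, 38 mm high, 0.45 kg, parked on the tester's base plate near its -y end. Not to be moved. Origin: centre of its underside.
- specimen_holder: Steel specimen holder with a 60 mm foot and a thin stem with a tapered knob, 114 mm high, standing on the bench. Not to be moved. Origin: centre of its underside.
- wash_bottle: White bottle with a blue cap, 64 mm diameter, 150 mm high. Not to be moved. Origin: centre of its underside.
- beaker: Glass beaker, 70 mm diameter, 85 mm high. Not to be moved. Origin: centre of its underside.
- disc_tin: Steel tin with a lid, 72 mm diameter, 35 mm high. Not to be moved. Origin: centre of its underside.
- pick_glass: Small folding magnifier standing open, 36 x 36 mm, 48 mm high. Not to be moved. Origin: centre of its underside.

How it is judged (in metres and radians):
On the way, in this order (a step that is already met when the one before it is completed fails the run):
1. the rubbing arm rests back at its stop while the frame still lies on the bed (value of joint rub_arm above 1.72 rad and value of joint clamp_frame below 0.15 rad), for 0.2 s.
2. the specimen frame rests back at its stop, the arm still back (value of joint clamp_frame above 1.8 rad and value of joint rub_arm above 1.72 rad), for 0.2 s.
At the end, for the whole second after the job is handed in: The arm rests within 0.08 rad of its stop (1.80) and the frame within 0.1 rad of its stop (1.90), both at rest, and the six loose things stand upright within 20 mm of where they were (all of step 2 and velocity of joint rub_arm between -0.1 and 0.1 rad/s and velocity of joint clamp_frame between -0.1 and 0.1 rad/s and distance of each of load_weight, specimen_holder, wash_bottle, beaker, disc_tin, pick_glass from where it was at the start of the episode below 0.02 m and angle between each of load_weight, specimen_holder, wash_bottle, beaker, disc_tin, pick_glass's own z axis and vertical below 0.2 rad); the robot touches nothing.
It fails at once if the arm is flung over or allowed to drop (faster than 4 rad/s) (velocity of joint rub_arm above 4 rad/s or velocity of joint rub_arm below -4 rad/s).
It fails at once if the lift bar is taken between the fingers (x of the grasp point in the frame of lift_bar between -0.055 and 0.055 m and y of the grasp point in the frame of lift_bar between -0.009 and 0.009 m and z of the grasp point in the frame of lift_bar between -0.009 and 0.009 m).
It fails at once if the tab is taken between the fingers (x of the grasp point in the frame of frame_tab between -0.005 and 0.005 m and y of the grasp point in the frame of frame_tab between -0.03 and 0.03 m and z of the grasp point in the frame of frame_tab between -0.028 and 0.012 m).
It fails at once if the frame is raised under the lowered arm (value of joint clamp_frame above 0.3 rad and value of joint rub_arm below 1.2 rad).
It fails at once if a loose thing is moved, lifted or knocked over (distance of any of load_weight, specimen_holder, wash_bottle, beaker, disc_tin, pick_glass from where it was at the start of the episode above 0.02 m or angle between any of load_weight, specimen_holder, wash_bottle, beaker, disc_tin, pick_glass's own z axis and vertical above 0.3 rad).
It also fails if it takes over 64 s, if anything falls off the work surface, if the arm or the gripper's body presses on something with over 40 N, if the wrist force passes 120 N, or if a joint passes its speed limit or range.

ROBOT

A 6-joint arm with a two-finger parallel gripper is mounted at the origin on the work surface. World frame = base frame: x ahead of the robot, y to its left, z up, the work surface at z = 0. Lengths are in mm, angles in rad, forces in N, time in s.
With the tool pointing down it reaches from about 350 to 875 mm from the base axis. Payload 4.2 kg.
Tool frame: the origin (TCP) lies midway between the tips of the shut fingers; the grasp point (between the pads) lies 19 mm behind it; z points along the fingers, y is the line along which they close (so a half turn about z gives the same grasp; the last joint's range is limited). The gripper opens to 85 mm and grips with 20 to 120 N. Pads are 22 mm wide; open, the fingers measure 114 mm over their backs; the gripper's body (76 mm by 85 mm) begins 54 mm behind the grasp point. The pads swing forward as they close: fully open they stand 13 mm farther back than shut.
Start: joints at [1.555, 0.385, 0.008, 0, -1.194, -0.259], TCP at [169.565, 601.537, 231.312] pointing down, gripper open.
Joint ranges: [-3.14, 3.14], [-1.21, 2.06], [-1.07, 1.41], [-3.16, 2.05], [-2.99, -0.16], [-3.1, 3.1]. Speed limits (rad/s): [2.79, 2.79, 3.14, 3.14, 3.14, 3.14].

INTERFACE

Orientations are given as a unit quaternion [x, y, z, w].
In Python, from bench import arm gives the robot as it stands.
- The arm moves only by the tool send_rows, never from a script. Its argument "targets" is a list of rows, each an object of numbers: "gripper": the gripper command: -1 is fully open, 1 is shut, values between are in proportion; "x", "y", "z": the shift along the tool's x, y, z in cm; "ax", "ay", "az": the turn, a rotation vector about the tool's x, y, z in degrees. A call has 1 to 5 rows; each row shifts and turns the commanded pose from where the row before left it, along the tool's axes as they then stand; what a row does not reach is not made up. A row lasts 1/12 s, in which the tool goes at most 41.7 mm and 7.16 degrees, less where a joint would pass 70% of its speed; a pose out of reach is approached as far as the arm can. A call is refused whole if a number of a shift passes 4.17 or a number of a turn 7.16, either way. A call with a gripper value outside its range is refused whole. The fingers move at their own pace and stop on an object; the grip force is fixed at half the most. Time passes only in rows, so rows that do not move let the fingers close. It gives the time, the measured TCP pose, the force, the opening and the grip force at its end, in the units of the state.
- arm.read_state(): the state, without advancing time (a new reading comes with each control period).
- arm.get_image(name): name is "side" or "top"; returns (picture, depth): 480x640x3 uint8, red, green, blue; 480x640 float32, mm along the optical axis (not along the pixel's ray), 0 where there is no reading.
- arm.camera_model(name): a dict with "fx", "fy", "cx", "cy" (pixels), "cam_to_world" (4x4, takes a point from camera to world coordinates). Camera axes: x right, y down, z forward; pixel columns grow to the right and rows downward; lengths in mm; the calibration is good to about 2 mm. A picture is of the moment at which its call begins. camera_model takes no time and is no camera call.
- arm.job_done(): hands the job in; it is judged then, once.
Trained networks look in the newest picture that a camera, given by its name, has taken for a name from the list of things; names that differ only in an ending like _2 or _b are one class to them, and where a whole thing is asked for, a point or a joint stands for the part that bears it (a point fixed in the world has none). Each returns a list of dicts, best first, with "score" (0 to 1); they miss things now and then, are a little off and sometimes report something else, mostly with a low value. They report only what shows in the picture. A call takes as long as a camera call.
- arm.boxes_of(camera, thing): "rect" ([left, top, width, height] in pixels, round what is visible of it).
The state is a dict: "clock": time; "joints": joint angles; "joint_vel": joint speeds; "joint_efforts": joint torques, N m; "position": TCP position; "ee_rot": TCP orientation; "contact_force": force on the tool from outside, world axes, zero at the start; "wrist_torque": the same for the moment, N m; "gripper_width": finger opening in mm; "grasp_force": force on a finger pad.
Only numpy, scipy, OpenCV 4.12 (cv2) and the standard library are available. Lean on these libraries where they do the work, as an engineer would, in place of code of your own. Each camera call takes 0.05 s, during which the arm holds its last target. There are 200 camera calls.

## Working session

There is one attempt and no reset: what is moved stays moved. The work goes in short steps, Python scripts to look and compute and a tool call to move; the robot and the scene stay as the last step left them, time stands still between calls to the robot, and variables do not carry over. Pictures are saved under pics/ and viewed, at most 10 in all, crops included, and the job is handed in when it is done.

Besides the shell and the picture viewer there is one more tool, called after "Emit:" by a JSON object that holds its "name" and its "arguments". send_rows: Moves the arm, as the interface text tells. Its arguments: {"type":"object","properties":{"targets":{"type":"array"}},"required":["targets"]}

```bash
ls; mkdir -p pics
cat > h.py <<'E'
import numpy as np, cv2
from bench import arm
def px2w(cam,u,v,d):
    m=arm.camera_model(cam); T=np.array(m["cam_to_world"])
    return (T@np.array([(u-m["cx"])/m["fx"]*d,(v-m["cy"])/m["fy"]*d,d,1]))[:3]
def cloud(cam,dep):
    m=arm.camera_model(cam); T=np.array(m["cam_to_world"])
    v,u=np.mgrid[0:480,0:640]
    P=np.stack([(u-m["cx"])/m["fx"]*dep,(v-m["cy"])/m["fy"]*dep,dep,np.ones_like(dep)],-1)@T.T
    return P[...,:3]
E
python3 - <<'E'
from h import *
s=arm.read_state(); print({k:np.round(v,3).tolist() for k,v in s.items()})
for c in("side","top"):
    im,d=arm.get_image(c); cv2.imwrite(f"pics/{c}0.png",im[...,::-1]); np.save(f"{c}.npy",d); np.save(f"{c}i.npy",im)
    print(c,np.round(arm.camera_model(c)["cam_to_world"],2).tolist())
    P=cloud(c,d)
    for t in ["tester","rub_arm","lift_bar","clamp_frame","frame_tab","load_weight","specimen_holder","wash_bottle","beaker","disc_tin","pick_glass"]:
        for r in arm.boxes_of(c,t)[:1]:
            l,tp,w,h=r["rect"]; u,v=int(l+w/2),int(tp+h/2)
            print(t,round(r["score"],2),np.round(r["rect"]).tolist(),P[min(v,479),min(u,639)].round())
E
```

```text
pics
{'clock': 0.0, 'joints': [1.555, 0.386, 0.007, -0.001, -1.194, -0.259], 'joint_vel': [-0.001, -0.001, 0.0, -0.001, -0.001, 0.0], 'joint_efforts': [-0.0, -39.229, 18.84, 4.186, -0.005, 0.0], 'position': [169.425, 600.972, 230.211], 'ee_rot': [0.991, -0.137, -0.0, 0.001], 'contact_force': [1.529, -0.232, -1.06], 'wrist_torque': [0.007, -0.051, -0.016], 'grasp_force': 0.0, 'gripper_width': 84.905}
side [[0.83, -0.43, 0.37, 322.35], [-0.56, -0.64, 0.52, -590.58], [0.01, -0.64, -0.77, 744.3], [0.0, 0.0, 0.0, 1.0]]
tester 0.9 [116.0, 77.0, 248.0, 271.0] [552.  35.  59.]
rub_arm 0.72 [215.0, 173.0, 90.0, 69.0] [562. -47. 139.]
lift_bar 0.74 [220.0, 170.0, 84.0, 72.0] [599.  23.  60.]
clamp_frame 0.76 [217.0, 196.0, 90.0, 82.0] [ 523. -125.  153.]
frame_tab 0.91 [218.0, 196.0, 89.0, 82.0] [ 526. -126.  152.]
load_weight 0.69 [217.0, 198.0, 94.0, 82.0] [558. -58.  57.]
specimen_holder 0.74 [326.0, 186.0, 21.0, 25.0] [757. -33.  45.]
wash_bottle 0.83 [369.0, 201.0, 41.0, 64.0] [ 750. -214.  103.]
beaker 0.94 [358.0, 379.0, 47.0, 60.0] [ 557. -444.    4.]
disc_tin 0.73 [290.0, 409.0, 45.0, 44.0] [ 437. -418.   34.]
top [[0.02, -0.99, 0.15, 449.72], [-1.0, -0.02, 0.02, -143.94], [-0.02, -0.15, -0.99, 1308.07], [0.0, 0.0, 0.0, 1.0]]
tester 0.88 [64.0, 225.0, 315.0, 102.0] [541. 101. 108.]
rub_arm 0.89 [212.0, 245.0, 112.0, 44.0] [564.  -4. 107.]
lift_bar 0.93 [215.0, 243.0, 108.0, 50.0] [561.  -6. 106.]
clamp_frame 0.73 [242.0, 250.0, 93.0, 46.0] [550. -50. 115.]
frame_tab 0.77 [240.0, 247.0, 90.0, 50.0] [552. -43. 119.]
load_weight 0.9 [345.0, 230.0, 27.0, 24.0] [ 630. -207.   65.]
specimen_holder 0.82 [424.0, 229.0, 26.0, 27.0] [ 637. -397.   21.]
wash_bottle 0.75 [346.0, 231.0, 26.0, 23.0] [ 627. -207.   69.]
beaker 0.92 [445.0, 268.0, 38.0, 32.0] [ 538. -466.    5.]
disc_tin 0.79 [428.0, 312.0, 26.0, 33.0] [ 433. -403.   35.]
pick_glass 0.77 [268.0, 178.0, 16.0, 18.0] [762. -10.  51.]
```

View pics/side0.png

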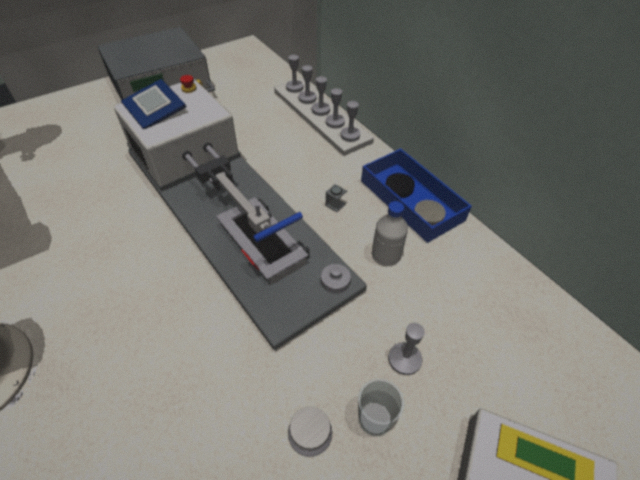

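View pics/top0.png

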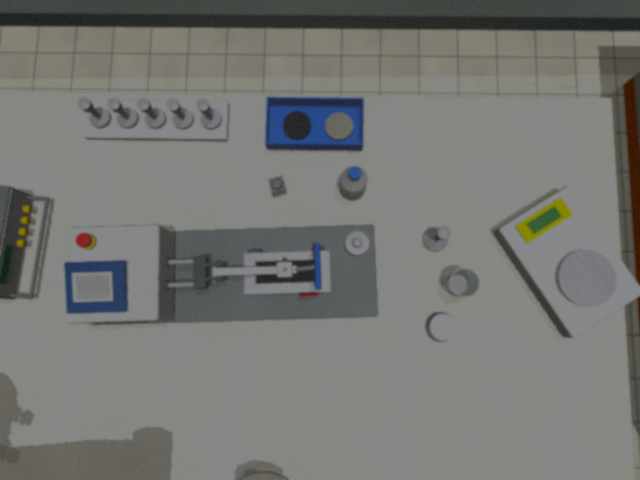

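Run:
```python
from h import *
for c in("side","top"):
    im=np.load(c+"i.npy").astype(int); P=cloud(c,np.load(c+".npy"))
    r,g,b=im[...,0],im[...,1],im[...,2]
    for n,m in(("blue",(b>r*1.5+20)&(b>g*1.25)),("red",(r>g*2)&(r>b*2)&(r>60))):
        k,l,st,ce=cv2.connectedComponentsWithStats(m.astype(np.uint8))
        for i in range(1,k):
            if st[i,4]>15:
                q=P[l==i]; print(c,n,st[i].tolist(),np.median(q,0).round(),q.min(0).round(),q.max(0).round())
```

```text
side blue [122, 79, 61, 48, 777] [501. 327. 170.] [ 322. -591.  159.] [560. 419. 744.]
side blue [364, 149, 107, 84, 2815] [ 973. -103.   28.] [ 322. -591.    0.] [991.  19. 744.]
side blue [254, 213, 48, 28, 336] [ 556. -122.  156.] [ 513. -127.  147.] [ 610. -114.  160.]
side red [180, 75, 13, 12, 105] [606. 376. 183.] [593. 366. 168.] [621. 397. 186.]
side red [242, 250, 12, 15, 36] [502. -97.  83.] [ 322. -591.   29.] [515. -51. 744.]
top blue [266, 97, 97, 50, 2896] [940. -97.   5.] [ 450. -215.   -5.] [ 988.   19. 1308.]
top blue [349, 167, 12, 13, 123] [ 770. -193.  150.] [ 756. -206.  140.] [ 784. -181.  155.]
top blue [314, 244, 7, 45, 239] [ 561. -115.  156.] [ 450. -144.   51.] [ 609. -105. 1308.]
top blue [66, 262, 60, 50, 1479] [506. 340. 171.] [ 450. -144.  155.] [ 560.  419. 1308.]
top red [76, 234, 14, 13, 144] [605. 383. 184.] [ 450. -144.  178.] [ 618.  400. 1308.]
top red [300, 294, 17, 3, 37] [502. -92.  81.] [ 499. -112.   74.] [504. -76.  86.]
```

The side view shows the arm down, with the blue bar at about (278,226) and the red tab at (248,257), and the weight at (336,276). The top view shows the tester nearly axis-aligned, with the bar at (318,266) and the tab at (308,295). Next I'll get the yaw from the plate and the bar.

Run:
```python
from h import *
P=cloud("top",np.load("top.npy")); 
m=(abs(P[...,2]-30)<6)&(P[...,0]>400)&(P[...,0]<720)&(P[...,1]>-320)&(P[...,1]<225)
k,l,st,ce=cv2.connectedComponentsWithStats(m.astype(np.uint8)); i=1+np.argmax(st[1:,4])
q=P[l==i]; r=cv2.minAreaRect(q[:,:2].astype(np.float32)); print(r,q.mean(0))
# bar line both cams
for c in("side","top"):
    im=np.load(c+"i.npy").astype(int); P=cloud(c,np.load(c+".npy")); r,g,b=im[...,0],im[...,1],im[...,2]
    s=(b>r*1.5+20)&(b>g*1.25)&(P[...,0]>490)&(P[...,0]<630)&(abs(P[...,1]+118)<30)&(abs(P[...,2]-152)<12)
    q=P[s]; f=np.polyfit(q[:,0],q[:,1],1); print(c,np.degrees(np.arctan(f[0])),q.mean(0),q[:,0].min(),q[:,0].max())
    # hinge region: high points y 60..200, z>95
    s=(P[...,2]>85)&(P[...,2]<130)&(P[...,0]>500)&(P[...,0]<620)&(P[...,1]>60)&(P[...,1]<215); q=P[s]; print("carriage",q.min(0),q.max(0),np.median(q,0))
```

```text
((555.4420776367188, -11.724090576171875), (220.01173400878906, 481.17071533203125), 2.8248801231384277) [548.96615685 -18.54693517  29.78908866]
side 2.054879754650752 [ 557.61627476 -121.43450582  155.26967611] 512.6881627970043 609.7578972997019
carriage [512.8056619   60.1154974   86.01906364] [585.88207295 214.94265854 118.28475843] [547.2721619  132.89668961 107.78449215]
top 2.228399255277588 [ 561.90624574 -114.90360742  155.7692958 ] 513.5469681523716 608.7973964726915
carriage [511.12631855  60.40906708  85.87509114] [583.06741705 214.75501651 121.38571268] [548.57468908 139.79526433 109.05699028]
```

Emit:
{"name": "send_rows", "arguments": {"targets": [{"gripper": 1,"z": -2},{"gripper": 1,"z": -2},{"gripper": 1,"z": -2},{"gripper": 1,"z": -2},{"gripper": 1,"z": -1}]}}

```text
$.targets[0]: bad value
```

Emit:
{"name": "send_rows", "arguments": {"targets": [{"gripper": 1,"x": 0,"y": 0,"z": -2,"ax": 0,"ay": 0,"az": -6},{"gripper": 1,"x": 0,"y": 0,"z": -2,"ax": 0,"ay": 0,"az": -6},{"gripper": 1,"x": 0,"y": 0,"z": -2,"ax": 0,"ay": 0,"az": -6},{"gripper": 1,"x": 0,"y": 0,"z": -2,"ax": 0,"ay": 0,"az": 0},{"gripper": 1,"x": 0,"y": 0,"z": -2,"ax": 0,"ay": 0,"az": 0}]}}

```text
clock: 1.62
position: [169.6, 601.4, 332.3]
ee_rot: [1.0, 0.02, -0.0, -0.0]
contact_force: [-0.2, 0.2, 0.4]
gripper_width: 25.4
grasp_force: 0.0
```

Emit:
{"name": "send_rows", "arguments": {"targets": [{"gripper": 1,"x": 1.5,"y": 3.55,"z": 0,"ax": 0,"ay": 0,"az": 0},{"gripper": 1,"x": 1.5,"y": 3.55,"z": 0,"ax": 0,"ay": 0,"az": 0},{"gripper": 1,"x": 1.5,"y": 3.55,"z": 0,"ax": 0,"ay": 0,"az": 0},{"gripper": 1,"x": 1.5,"y": 3.55,"z": 0,"ax": 0,"ay": 0,"az": 0},{"gripper": 1,"x": 1.5,"y": 3.55,"z": 0,"ax": 0,"ay": 0,"az": 0}]}}

```text
clock: 2.03
position: [251.9, 425.4, 331.4]
ee_rot: [1.0, 0.02, 0.0, -0.0]
contact_force: [1.2, -0.4, 0.5]
gripper_width: 0.5
grasp_force: 0.0
```

Emit:
{"name": "send_rows", "arguments": {"targets": [{"gripper": 1,"x": 1.5,"y": 3.55,"z": 0,"ax": 0,"ay": 0,"az": 0},{"gripper": 1,"x": 1.5,"y": 3.55,"z": 0,"ax": 0,"ay": 0,"az": 0},{"gripper": 1,"x": 1.5,"y": 3.55,"z": 0,"ax": 0,"ay": 0,"az": 0},{"gripper": 1,"x": 1.5,"y": 3.55,"z": 0,"ax": 0,"ay": 0,"az": 0},{"gripper": 1,"x": 1.5,"y": 3.55,"z": 0,"ax": 0,"ay": 0,"az": 0}]}}

```text
clock: 2.45
position: [333.7, 250.8, 331.7]
ee_rot: [1.0, 0.02, 0.0, -0.0]
contact_force: [0.8, 0.4, -0.1]
gripper_width: -0.3
grasp_force: 0.0
```

Emit:
{"name": "send_rows", "arguments": {"targets": [{"gripper": 1,"x": 1.5,"y": 3.55,"z": 0,"ax": 0,"ay": 0,"az": 0},{"gripper": 1,"x": 1.5,"y": 3.55,"z": 0,"ax": 0,"ay": 0,"az": 0},{"gripper": 1,"x": 1.5,"y": 3.55,"z": 0,"ax": 0,"ay": 0,"az": 0},{"gripper": 1,"x": 1.5,"y": 3.55,"z": 0,"ax": 0,"ay": 0,"az": 0},{"gripper": 1,"x": 1.5,"y": 3.55,"z": 0,"ax": 0,"ay": 0,"az": 0}]}}

```text
clock: 2.87
position: [415.6, 76.4, 331.9]
ee_rot: [1.0, 0.02, 0.001, -0.0]
contact_force: [0.3, 0.0, -0.1]
gripper_width: -0.1
grasp_force: 0.0
```

Emit:
{"name": "send_rows", "arguments": {"targets": [{"gripper": 1,"x": 1.5,"y": 3.55,"z": 0,"ax": 0,"ay": 0,"az": 0},{"gripper": 1,"x": 1.5,"y": 3.55,"z": 0,"ax": 0,"ay": 0,"az": 0},{"gripper": 1,"x": 1.5,"y": 3.55,"z": 0,"ax": 0,"ay": 0,"az": 0},{"gripper": 1,"x": 1.5,"y": 3.55,"z": 0,"ax": 0,"ay": 0,"az": 0},{"gripper": 1,"x": 1.5,"y": 3.55,"z": 0,"ax": 0,"ay": 0,"az": 0}]}}

```text
clock: 3.28
position: [497.7, -98.2, 331.6]
ee_rot: [1.0, 0.02, 0.0, -0.0]
contact_force: [0.4, 0.9, 0.7]
gripper_width: 0.3
grasp_force: 0.0
```

Emit:
{"name": "send_rows", "arguments": {"targets": [{"gripper": 1,"x": 1.5,"y": 3.65,"z": 0,"ax": 0,"ay": 0,"az": 0},{"gripper": 1,"x": 1.5,"y": 3.65,"z": 0,"ax": 0,"ay": 0,"az": 0},{"gripper": 1,"x": 0,"y": 0,"z": 3.5,"ax": 0,"ay": 0,"az": 0},{"gripper": 1,"x": 0,"y": 0,"z": 3.5,"ax": 0,"ay": 0,"az": 0},{"gripper": 1,"x": 0,"y": 0,"z": 3.5,"ax": 0,"ay": 0,"az": 0}]}}

```text
clock: 3.7
position: [530.3, -168.9, 225.2]
ee_rot: [1.0, 0.019, 0.001, -0.0]
contact_force: [0.5, 0.1, -0.9]
gripper_width: -0.1
grasp_force: 0.0
```

Emit:
{"name": "send_rows", "arguments": {"targets": [{"gripper": 1,"x": 0,"y": 0,"z": 3.5,"ax": 0,"ay": 0,"az": 0},{"gripper": 1,"x": 0,"y": 0,"z": 3.5,"ax": 0,"ay": 0,"az": 0},{"gripper": 1,"x": 0,"y": 0,"z": 2.2,"ax": 0,"ay": 0,"az": 0},{"gripper": 1,"x": 0,"y": 0,"z": 0,"ax": 0,"ay": 0,"az": 0},{"gripper": 1,"x": 0,"y": 0,"z": 0,"ax": 0,"ay": 0,"az": 0}]}}

```text
clock: 4.12
position: [529.9, -168.1, 133.9]
ee_rot: [1.0, 0.02, -0.001, 0.0]
contact_force: [-0.1, 0.5, 0.7]
gripper_width: -0.3
grasp_force: 0.0
```

Run:
```python
from h import *
im,d=arm.get_image("side"); cv2.imwrite("pics/side1.png",cv2.resize(im[100:340,120:440,::-1],None,fx=2.5,fy=2.5))
```

```text
(no output)
```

View pics/side1.png

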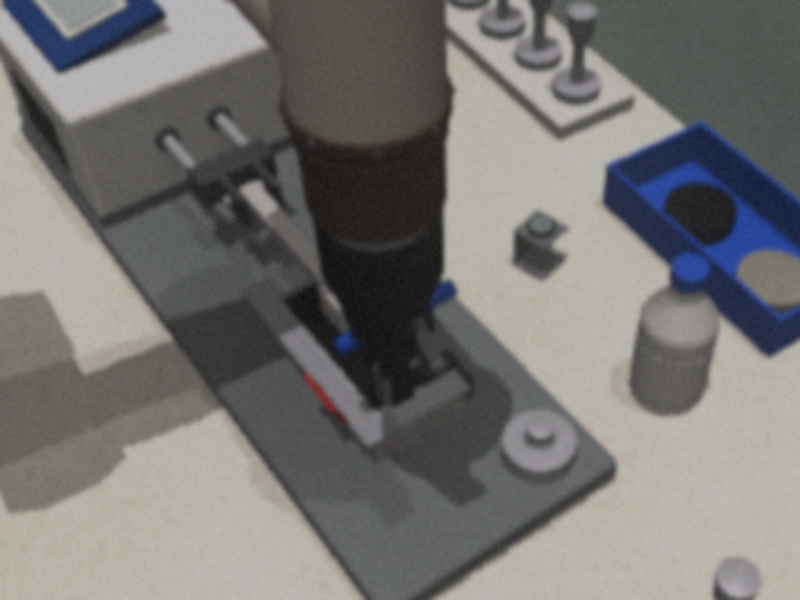

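The fingers (about 390,390) stand just outside the bar (345,340 to 445,293), on the -y side. I'll approach until contact.

Emit:
{"name": "send_rows", "arguments": {"targets": [{"gripper": 1,"x": 0,"y": -1.2,"z": 0,"ax": 0,"ay": 0,"az": 0},{"gripper": 1,"x": 0,"y": -0.6,"z": 0,"ax": 0,"ay": 0,"az": 0},{"gripper": 1,"x": 0,"y": -0.4,"z": 0,"ax": 0,"ay": 0,"az": 0},{"gripper": 1,"x": 0,"y": -0.3,"z": 0,"ax": 0,"ay": 0,"az": 0},{"gripper": 1,"x": 0,"y": -0.3,"z": 0,"ax": 0,"ay": 0,"az": 0}]}}

```text
clock: 4.58
position: [529.4, -139.3, 135.2]
ee_rot: [1.0, 0.02, 0.001, 0.0]
contact_force: [-0.4, 0.7, -0.8]
gripper_width: 0.1
grasp_force: 0.2
```

Emit:
{"name": "send_rows", "arguments": {"targets": [{"gripper": 1,"x": 0,"y": -0.3,"z": 0,"ax": 0,"ay": 0,"az": 0},{"gripper": 1,"x": 0,"y": -0.3,"z": 0,"ax": 0,"ay": 0,"az": 0},{"gripper": 1,"x": 0,"y": 0,"z": 0,"ax": 0,"ay": 0,"az": 0}]}}

```text
clock: 4.83
position: [529.4, -138.4, 136.4]
ee_rot: [1.0, 0.021, 0.0, 0.004]
contact_force: [0.2, -19.1, 2.1]
gripper_width: 0.0
grasp_force: 9.8
```

Emit:
{"name": "send_rows", "arguments": {"targets": [{"gripper": 1,"x": 0,"y": -0.17,"z": -0.8,"ax": 0,"ay": 0,"az": 0},{"gripper": 1,"x": 0,"y": -0.2,"z": -0.8,"ax": 0,"ay": 0,"az": 0},{"gripper": 1,"x": 0,"y": -0.24,"z": -0.8,"ax": 0,"ay": 0,"az": 0},{"gripper": 1,"x": 0,"y": -0.28,"z": -0.8,"ax": 0,"ay": 0,"az": 0},{"gripper": 1,"x": 0,"y": -0.31,"z": -0.8,"ax": 0,"ay": 0,"az": 0}]}}

```text
clock: 5.25
position: [528.7, -126.3, 176.9]
ee_rot: [1.0, 0.02, 0.001, 0.004]
contact_force: [-0.3, -15.8, 3.9]
gripper_width: 0.3
grasp_force: 8.0
```

Emit:
{"name": "send_rows", "arguments": {"targets": [{"gripper": 1,"x": 0,"y": -0.4,"z": -0.9,"ax": 0,"ay": 0,"az": 0},{"gripper": 1,"x": 0,"y": -0.43,"z": -0.87,"ax": 0,"ay": 0,"az": 0},{"gripper": 1,"x": 0,"y": -0.47,"z": -0.85,"ax": 0,"ay": 0,"az": 0},{"gripper": 1,"x": 0,"y": -0.51,"z": -0.83,"ax": 0,"ay": 0,"az": 0},{"gripper": 1,"x": 0,"y": -0.54,"z": -0.8,"ax": 0,"ay": 0,"az": 0}]}}

```text
clock: 5.67
position: [527.7, -103.6, 220.9]
ee_rot: [1.0, 0.02, 0.001, 0.005]
contact_force: [-2.5, -18.1, 9.5]
gripper_width: 0.1
grasp_force: 9.0
```

Emit:
{"name": "send_rows", "arguments": {"targets": [{"gripper": 1,"x": 0,"y": -0.4,"z": -0.85,"ax": 0,"ay": 0,"az": 0},{"gripper": 1,"x": 0,"y": -0.5,"z": -0.82,"ax": 0,"ay": 0,"az": 0},{"gripper": 1,"x": 0,"y": -0.58,"z": -0.77,"ax": 0,"ay": 0,"az": 0},{"gripper": 1,"x": 0,"y": -0.62,"z": -0.74,"ax": 0,"ay": 0,"az": 0},{"gripper": 1,"x": 0,"y": -0.65,"z": -0.7,"ax": 0,"ay": 0,"az": 0}]}}

```text
clock: 6.08
position: [526.2, -73.9, 258.7]
ee_rot: [1.0, 0.019, 0.001, 0.003]
contact_force: [-2.0, -9.0, 6.7]
gripper_width: -0.1
grasp_force: 4.7
```

Emit:
{"name": "send_rows", "arguments": {"targets": [{"gripper": 1,"x": 0,"y": -0.73,"z": -0.68,"ax": 0,"ay": 0,"az": 0},{"gripper": 1,"x": 0,"y": -0.76,"z": -0.65,"ax": 0,"ay": 0,"az": 0},{"gripper": 1,"x": 0,"y": -0.79,"z": -0.62,"ax": 0,"ay": 0,"az": 0},{"gripper": 1,"x": 0,"y": -0.82,"z": -0.58,"ax": 0,"ay": 0,"az": 0},{"gripper": 1,"x": 0,"y": -0.85,"z": -0.55,"ax": 0,"ay": 0,"az": 0}]}}

```text
clock: 6.5
position: [525.2, -33.6, 290.0]
ee_rot: [1.0, 0.019, 0.002, 0.002]
contact_force: [0.6, -2.7, 1.8]
gripper_width: 0.3
grasp_force: 1.3
```

Emit:
{"name": "send_rows", "arguments": {"targets": [{"gripper": 1,"x": 0,"y": -0.86,"z": -0.48,"ax": 0,"ay": 0,"az": 0},{"gripper": 1,"x": 0,"y": -0.88,"z": -0.45,"ax": 0,"ay": 0,"az": 0},{"gripper": 1,"x": 0,"y": -0.89,"z": -0.42,"ax": 0,"ay": 0,"az": 0},{"gripper": 1,"x": 0,"y": -0.9,"z": -0.37,"ax": 0,"ay": 0,"az": 0},{"gripper": 1,"x": 0,"y": -0.92,"z": -0.33,"ax": 0,"ay": 0,"az": 0}]}}

```text
clock: 6.92
position: [522.8, 14.1, 306.8]
ee_rot: [1.0, 0.02, -0.0, -0.0]
contact_force: [0.5, -2.0, 1.2]
gripper_width: 0.1
grasp_force: 0.7
```

Emit:
{"name": "send_rows", "arguments": {"targets": [{"gripper": 1,"x": 0,"y": -0.92,"z": -0.3,"ax": 0,"ay": 0,"az": 0},{"gripper": 1,"x": 0,"y": -0.94,"z": -0.25,"ax": 0,"ay": 0,"az": 0},{"gripper": 1,"x": 0,"y": -0.95,"z": -0.2,"ax": 0,"ay": 0,"az": 0},{"gripper": 1,"x": 0,"y": -0.95,"z": -0.17,"ax": 0,"ay": 0,"az": 0},{"gripper": 1,"x": 0,"y": -0.95,"z": -0.13,"ax": 0,"ay": 0,"az": 0}]}}

```text
clock: 7.33
position: [521.1, 61.2, 317.4]
ee_rot: [1.0, 0.02, -0.0, -0.0]
contact_force: [-0.5, -0.9, 0.2]
gripper_width: -0.2
grasp_force: 0.4
```

Emit:
{"name": "send_rows", "arguments": {"targets": [{"gripper": 1,"x": 0,"y": -0.95,"z": 0,"ax": 0,"ay": 0,"az": 0},{"gripper": 1,"x": 0,"y": -0.95,"z": 0,"ax": 0,"ay": 0,"az": 0},{"gripper": 1,"x": 0,"y": -0.95,"z": 0,"ax": 0,"ay": 0,"az": 0},{"gripper": 1,"x": 0,"y": -0.9,"z": 0,"ax": 0,"ay": 0,"az": 0},{"gripper": 1,"x": 0,"y": -0.8,"z": 0,"ax": 0,"ay": 0,"az": 0}]}}

```text
clock: 7.75
position: [519.2, 106.6, 317.2]
ee_rot: [1.0, 0.02, -0.0, -0.0]
contact_force: [0.4, -0.2, 0.2]
gripper_width: 0.2
grasp_force: 0.2
```

Emit:
{"name": "send_rows", "arguments": {"targets": [{"gripper": 1,"x": 0,"y": -0.7,"z": 0,"ax": 0,"ay": 0,"az": 0},{"gripper": 1,"x": 0,"y": -0.7,"z": 0,"ax": 0,"ay": 0,"az": 0},{"gripper": 1,"x": 0,"y": -0.7,"z": 0,"ax": 0,"ay": 0,"az": 0},{"gripper": 1,"x": 0,"y": -0.7,"z": 0.1,"ax": 0,"ay": 0,"az": 0},{"gripper": 1,"x": 0,"y": -0.7,"z": 0.1,"ax": 0,"ay": 0,"az": 0}]}}

```text
clock: 8.17
position: [518.0, 141.2, 315.4]
ee_rot: [1.0, 0.02, 0.0, -0.0]
contact_force: [-0.6, -0.2, 0.1]
gripper_width: 0.2
grasp_force: 0.0
```

Emit:
{"name": "send_rows", "arguments": {"targets": [{"gripper": 1,"x": 0,"y": -0.7,"z": 0.15,"ax": 0,"ay": 0,"az": 0},{"gripper": 1,"x": 0,"y": -0.7,"z": 0.15,"ax": 0,"ay": 0,"az": 0},{"gripper": 1,"x": 0,"y": -0.7,"z": 0.2,"ax": 0,"ay": 0,"az": 0},{"gripper": 1,"x": 0,"y": -0.7,"z": 0.2,"ax": 0,"ay": 0,"az": 0},{"gripper": 1,"x": 0,"y": -0.7,"z": 0.2,"ax": 0,"ay": 0,"az": 0}]}}

```text
clock: 8.58
position: [516.6, 176.1, 306.1]
ee_rot: [1.0, 0.02, -0.0, 0.0]
contact_force: [0.4, -0.4, 1.0]
gripper_width: 0.2
grasp_force: 0.0
```

Run:
```python
from h import *
for c in ("top","side"):
    im,d=arm.get_image(c); P=cloud(c,d); im=im.astype(int);r,g,b=im[...,0],im[...,1],im[...,2]
    s=(b>r*1.5+20)&(b>g*1.25)&(P[...,0]>480)&(P[...,0]<630)&(P[...,2]>200)&(P[...,2]<400)
    print(c,s.sum(),np.median(P[s],0) if s.any() else "")
    if c=="side":cv2.imwrite("pics/side2.png",im[60:340,60:440,::-1])
print(arm.read_state()["position"])
```

```text
top 68 [578.39673379 210.61992776 328.3006444 ]
side 163 [564.22876033 213.98513425 321.49966026]
[516.37820968 176.37939876 305.73607717][ WARN:0@2.038] global loadsave.cpp:1063 imwrite_ Unsupported depth image for selected encoder is fallbacked to CV_8U.
```

View pics/side2.png

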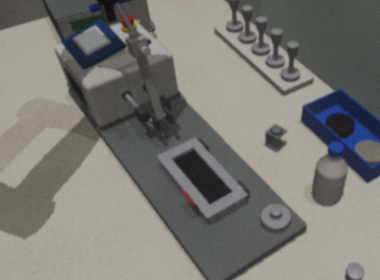

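The arm rests at its stop (blue bar at about y 214, z 320), and the frame still lies flat with the red tab showing at (192,198). Next I'll retract and go to the front of the tab.

Emit:
{"name": "send_rows", "arguments": {"targets": [{"gripper": 1,"x": -1,"y": 3.85,"z": 0,"ax": 0,"ay": 0,"az": 0},{"gripper": 1,"x": -1,"y": 3.85,"z": 0,"ax": 0,"ay": 0,"az": 0},{"gripper": 1,"x": -1,"y": 3.85,"z": 0,"ax": 0,"ay": 0,"az": 0},{"gripper": 1,"x": -1,"y": 3.85,"z": 0,"ax": 0,"ay": 0,"az": 0},{"gripper": 1,"x": -1,"y": 3.85,"z": 0,"ax": 0,"ay": 0,"az": 0}]}}

```text
clock: 9.1
position: [473.4, -20.5, 306.7]
ee_rot: [1.0, 0.02, 0.0, 0.0]
contact_force: [0.4, -1.6, -0.1]
gripper_width: -0.1
grasp_force: 0.0
```

Emit:
{"name": "send_rows", "arguments": {"targets": [{"gripper": 1,"x": -1,"y": 3.85,"z": 0,"ax": 0,"ay": 0,"az": 0},{"gripper": 1,"x": -1,"y": 3.85,"z": 0,"ax": 0,"ay": 0,"az": 0},{"gripper": 1,"x": 0,"y": 0,"z": 3.6,"ax": 0,"ay": 0,"az": 0},{"gripper": 1,"x": 0,"y": 0,"z": 3.6,"ax": 0,"ay": 0,"az": 0},{"gripper": 1,"x": 0,"y": 0,"z": 3.6,"ax": 0,"ay": 0,"az": 0}]}}

```text
clock: 9.52
position: [457.2, -97.7, 198.1]
ee_rot: [1.0, 0.018, 0.002, -0.0]
contact_force: [0.4, 0.9, -1.1]
gripper_width: 0.1
grasp_force: 0.0
```

Run:
```python
from h import *
for c in ("top","side"):
    im,d=arm.get_image(c); P=cloud(c,d); im=im.astype(int);r,g,b=im[...,0],im[...,1],im[...,2]
    s=(r>g*1.8)&(r>b*1.8)&(r>50)&(abs(P[...,0]-502)<30)&(P[...,1]<50)&(P[...,2]<200)
    q=P[s]; print(c,s.sum(),q.mean(0),q.min(0),q.max(0)) if len(q) else print(c,0)
    s=(b>r*1.5+20)&(b>g*1.25)&(P[...,0]>480)&(P[...,0]<630)&(P[...,2]>200)&(P[...,2]<400)
    print("bar",s.sum(),np.median(P[s],0) if s.any() else "")
print(arm.read_state()["position"])
```

```text
top 5 [  519.88519688 -1300.41589477  -743.55932009] [  510.80899669 -1304.03306936  -748.84004658] [  529.76198594 -1297.12275687  -738.76156309]
bar 296 [542.35236921 219.40940026 323.55467666]
side 45 [503.70770355 -99.13161326  76.418609  ] [ 499.15187424 -119.69714613   28.18993345] [514.44869081 -47.96923474  85.55496821]
bar 0 
[452.86170206 -97.154684   193.46073957]
```

Emit:
{"name": "send_rows", "arguments": {"targets": [{"gripper": 1,"x": 0,"y": 0,"z": 3.6,"ax": 0,"ay": 0,"az": 0},{"gripper": 1,"x": 0,"y": 0,"z": 3.6,"ax": 0,"ay": 0,"az": 0},{"gripper": 1,"x": 0,"y": 0,"z": 3.6,"ax": 0,"ay": 0,"az": 0},{"gripper": 1,"x": 0,"y": 0,"z": 3.2,"ax": 0,"ay": 0,"az": 0},{"gripper": 1,"x": 0,"y": 0,"z": 0,"ax": 0,"ay": 0,"az": 0}]}}

```text
clock: 10.03
position: [454.9, -96.6, 55.1]
ee_rot: [1.0, 0.02, -0.005, 0.0]
contact_force: [-1.3, 0.5, -0.0]
gripper_width: -0.1
grasp_force: 0.0
```

Emit:
{"name": "send_rows", "arguments": {"targets": [{"gripper": 1,"x": 1.5,"y": 0,"z": 0,"ax": 0,"ay": 0,"az": 0},{"gripper": 1,"x": 1.2,"y": 0,"z": 0,"ax": 0,"ay": 0,"az": 0},{"gripper": 1,"x": 0.4,"y": 0,"z": 0,"ax": 0,"ay": 0,"az": 0},{"gripper": 1,"x": 0.3,"y": 0,"z": 0,"ax": 0,"ay": 0,"az": 0},{"gripper": 1,"x": 0,"y": 0,"z": 0,"ax": 0,"ay": 0,"az": 0}]}}

```text
clock: 10.45
position: [488.8, -95.5, 60.3]
ee_rot: [1.0, 0.019, -0.003, 0.0]
contact_force: [-7.8, 0.9, 5.0]
gripper_width: 0.1
grasp_force: 3.8
```

Emit:
{"name": "send_rows", "arguments": {"targets": [{"gripper": 1,"x": 0.25,"y": 0,"z": -0.7,"ax": 0,"ay": 0,"az": 0},{"gripper": 1,"x": 0.3,"y": 0,"z": -0.7,"ax": 0,"ay": 0,"az": 0},{"gripper": 1,"x": 0.35,"y": 0,"z": -0.6,"ax": 0,"ay": 0,"az": 0},{"gripper": 1,"x": 0.35,"y": 0,"z": -0.5,"ax": 0,"ay": 0,"az": 0},{"gripper": 1,"x": 0.4,"y": 0,"z": -0.4,"ax": 0,"ay": 0,"az": 0}]}}

```text
clock: 10.87
position: [498.7, -95.1, 88.3]
ee_rot: [1.0, 0.019, -0.01, -0.0]
contact_force: [-21.1, 1.8, 9.8]
gripper_width: 0.0
grasp_force: 10.3
```

Run:
```python
from h import *
im,d=arm.get_image("side"); cv2.imwrite("pics/side3.png",cv2.resize(im[150:310,170:370,::-1],None,fx=3.5,fy=3.5))
print(arm.read_state()["position"],arm.read_state()["contact_force"])
```

```text
[498.95030181 -95.07111607  88.82889629] [-19.54088439   3.67551781   8.09133844]
```

View pics/side3.png

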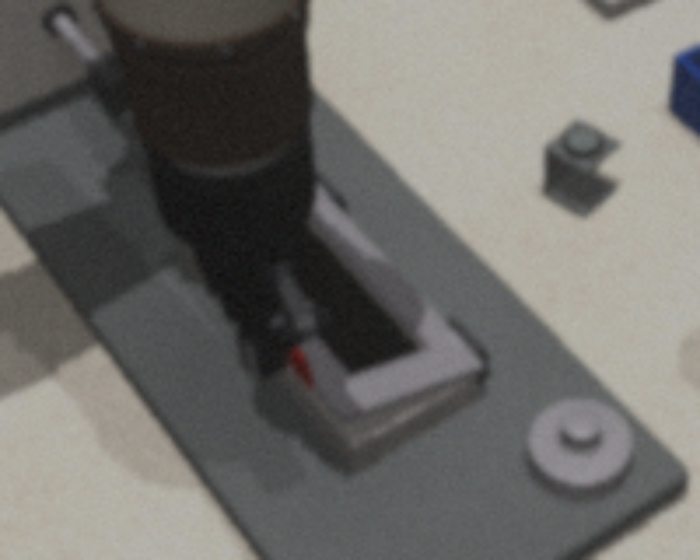

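The frame has risen about 14°, with the red tab at (300,365) against the fingers. The fingertip is too high relative to the front edge for the later phase. I'll back off, go lower and push again.

Emit:
{"name": "send_rows", "arguments": {"targets": [{"gripper": 1,"x": -0.8,"y": 0,"z": 0,"ax": 0,"ay": 0,"az": 0},{"gripper": 1,"x": -0.8,"y": 0,"z": 0.7,"ax": 0,"ay": 0,"az": 0},{"gripper": 1,"x": -0.8,"y": 0,"z": 1.2,"ax": 0,"ay": 0,"az": 0},{"gripper": 1,"x": -0.4,"y": 0,"z": 1.2,"ax": 0,"ay": 0,"az": 0},{"gripper": 1,"x": 0,"y": 0,"z": 1.2,"ax": 0,"ay": 0,"az": 0}]}}

```text
clock: 11.33
position: [481.1, -95.5, 47.0]
ee_rot: [1.0, 0.02, 0.003, -0.0]
contact_force: [0.6, 1.0, -0.4]
gripper_width: 0.1
grasp_force: 0.0
```

Emit:
{"name": "send_rows", "arguments": {"targets": [{"gripper": 1,"x": 0,"y": 0,"z": 0,"ax": 0,"ay": 0,"az": 0},{"gripper": 1,"x": 0,"y": 0,"z": 0,"ax": 0,"ay": 0,"az": 0}]}}

```text
clock: 11.5
position: [481.3, -95.5, 46.2]
ee_rot: [1.0, 0.02, 0.002, 0.0]
contact_force: [0.3, 0.2, 0.3]
gripper_width: -0.0
grasp_force: 0.0
```

Emit:
{"name": "send_rows", "arguments": {"targets": [{"gripper": 1,"x": 0.4,"y": 0,"z": 0.8,"ax": 0,"ay": 0,"az": 0},{"gripper": 1,"x": 0.4,"y": 0,"z": 0,"ax": 0,"ay": 0,"az": 0},{"gripper": 1,"x": 0.3,"y": 0,"z": -0.2,"ax": 0,"ay": 0,"az": 0},{"gripper": 1,"x": 0.2,"y": 0,"z": -0.55,"ax": 0,"ay": 0,"az": 0},{"gripper": 1,"x": 0.18,"y": 0,"z": -0.6,"ax": 0,"ay": 0,"az": 0}]}}

```text
clock: 11.92
position: [489.3, -95.5, 48.6]
ee_rot: [1.0, 0.019, -0.006, 0.0]
contact_force: [-9.6, 0.8, 1.6]
gripper_width: -0.1
grasp_force: 0.0
```

Emit:
{"name": "send_rows", "arguments": {"targets": [{"gripper": 1,"x": 0.2,"y": 0,"z": -0.57,"ax": 0,"ay": 0,"az": 0},{"gripper": 1,"x": 0.22,"y": 0,"z": -0.55,"ax": 0,"ay": 0,"az": 0},{"gripper": 1,"x": 0.25,"y": 0,"z": -0.54,"ax": 0,"ay": 0,"az": 0}]}}

```text
clock: 12.17
position: [496.9, -95.2, 66.0]
ee_rot: [1.0, 0.019, -0.005, 0.0]
contact_force: [-8.5, 1.8, 3.4]
gripper_width: -0.2
grasp_force: 0.0
```

Emit:
{"name": "send_rows", "arguments": {"targets": [{"gripper": 1,"x": 0.26,"y": 0,"z": -0.53,"ax": 0,"ay": 0,"az": 0},{"gripper": 1,"x": 0.29,"y": 0,"z": -0.5,"ax": 0,"ay": 0,"az": 0},{"gripper": 1,"x": 0.32,"y": 0,"z": -0.48,"ax": 0,"ay": 0,"az": 0},{"gripper": 1,"x": 0.34,"y": 0,"z": -0.46,"ax": 0,"ay": 0,"az": 0}]}}

```text
clock: 12.5
position: [510.0, -94.7, 86.2]
ee_rot: [1.0, 0.019, -0.004, 0.0]
contact_force: [-8.5, -0.5, 3.0]
gripper_width: -0.0
grasp_force: 4.2
```

Emit:
{"name": "send_rows", "arguments": {"targets": [{"gripper": 1,"x": 0.31,"y": 0,"z": -0.6,"ax": 0,"ay": 0,"az": 0},{"gripper": 1,"x": 0.35,"y": 0,"z": -0.6,"ax": 0,"ay": 0,"az": 0},{"gripper": 1,"x": 0.39,"y": 0,"z": -0.57,"ax": 0,"ay": 0,"az": 0},{"gripper": 1,"x": 0.43,"y": 0,"z": -0.55,"ax": 0,"ay": 0,"az": 0}]}}

```text
clock: 12.83
position: [527.5, -93.9, 110.0]
ee_rot: [1.0, 0.02, -0.001, 0.0]
contact_force: [-2.6, 0.4, 1.6]
gripper_width: 0.0
grasp_force: 1.5
```

Emit:
{"name": "send_rows", "arguments": {"targets": [{"gripper": 1,"x": 0.5,"y": 0,"z": -0.48,"ax": 0,"ay": 0,"az": 0},{"gripper": 1,"x": 0.67,"y": 0,"z": -0.55,"ax": 0,"ay": 0,"az": 0},{"gripper": 1,"x": 0.72,"y": 0,"z": -0.48,"ax": 0,"ay": 0,"az": 0},{"gripper": 1,"x": 0.76,"y": 0,"z": -0.42,"ax": 0,"ay": 0,"az": 0}]}}

```text
clock: 13.17
position: [556.3, -92.6, 129.6]
ee_rot: [1.0, 0.02, 0.001, 0.0]
contact_force: [-0.8, 0.3, 0.4]
gripper_width: -0.0
grasp_force: 0.4
```

Emit:
{"name": "send_rows", "arguments": {"targets": [{"gripper": 1,"x": 0.79,"y": 0,"z": -0.35,"ax": 0,"ay": 0,"az": 0},{"gripper": 1,"x": 0.75,"y": 0,"z": -0.29,"ax": 0,"ay": 0,"az": 0},{"gripper": 1,"x": 0.75,"y": 0,"z": -0.2,"ax": 0,"ay": 0,"az": 0},{"gripper": 1,"x": 0.7,"y": 0,"z": -0.1,"ax": 0,"ay": 0,"az": 0},{"gripper": 1,"x": 0.7,"y": 0,"z": 0,"ax": 0,"ay": 0,"az": 0}]}}

```text
clock: 13.58
position: [592.5, -91.3, 138.2]
ee_rot: [1.0, 0.02, 0.0, 0.0]
contact_force: [-0.1, -0.1, -0.7]
gripper_width: -0.1
grasp_force: 0.1
```

Emit:
{"name": "send_rows", "arguments": {"targets": [{"gripper": 1,"x": 0.6,"y": 0,"z": 0,"ax": 0,"ay": 0,"az": 0},{"gripper": 1,"x": 0.6,"y": 0,"z": 0,"ax": 0,"ay": 0,"az": 0},{"gripper": 1,"x": 0.6,"y": 0,"z": 0,"ax": 0,"ay": 0,"az": 0},{"gripper": 1,"x": 0.6,"y": 0,"z": 0,"ax": 0,"ay": 0,"az": 0},{"gripper": 1,"x": 0,"y": 0,"z": 0,"ax": 0,"ay": 0,"az": 0}]}}

```text
clock: 14.0
position: [616.7, -90.3, 137.9]
ee_rot: [1.0, 0.02, 0.0, 0.0]
contact_force: [-0.2, -0.1, -0.4]
gripper_width: 0.1
grasp_force: 0.0
```

Emit:
{"name": "send_rows", "arguments": {"targets": [{"gripper": 1,"x": -3,"y": 0,"z": 0,"ax": 0,"ay": 0,"az": 0},{"gripper": 1,"x": -3.5,"y": 0,"z": 0,"ax": 0,"ay": 0,"az": 0},{"gripper": 1,"x": -3.5,"y": 0,"z": -1.5,"ax": 0,"ay": 0,"az": 0},{"gripper": 1,"x": -3.5,"y": 0,"z": -2,"ax": 0,"ay": 0,"az": 0},{"gripper": 1,"x": -3.5,"y": 0,"z": -2,"ax": 0,"ay": 0,"az": 0}]}}

```text
clock: 14.42
position: [443.3, -97.3, 193.0]
ee_rot: [1.0, 0.02, -0.001, 0.0]
contact_force: [0.4, -0.6, 1.2]
gripper_width: 0.1
grasp_force: 0.0
```

Run:
```python
from h import *
im,d=arm.get_image("side"); cv2.imwrite("pics/side4.png",im[...,::-1])
s=arm.read_state();print(s["clock"],s["position"],s["contact_force"])
P=cloud("side",d)
im2,d2=arm.get_image("top");Q=cloud("top",d2)
for W in(P,Q):
    m=(W[...,0]>590)&(W[...,0]<700)&(W[...,1]>-160)&(W[...,1]<60)&(W[...,2]>125)&(W[...,2]<170); print(m.sum(),W[m].mean(0) if m.any() else 0, W[m].max(0) if m.any() else 0)
```

```text
14.4667 [439.05931155 -97.70674041 197.28093209] [-5.25738317 -0.11007896  0.75150657]
1097 [641.28888336 -57.39484132 145.85532929] [671.39051934  58.64919878 158.82909292]
841 [640.6832113  -52.55208732 146.86034077] [668.87967416  59.51238944 159.95395617]
```

View pics/side4.png

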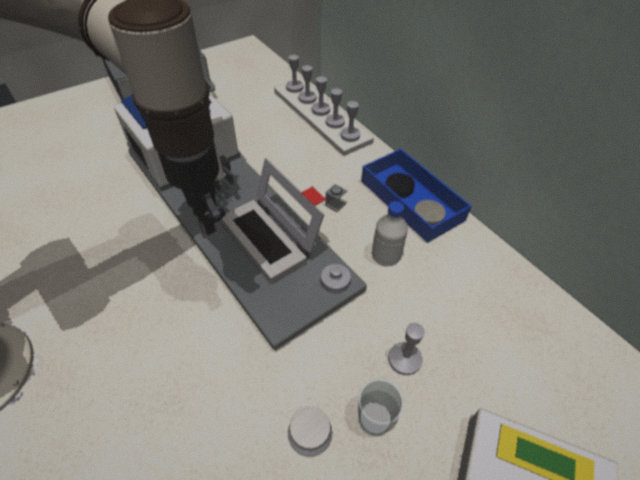

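The frame leans back at its stop (edge at about (290,185), tab at (312,195)), and the loose things stand where they were. I'll let it settle, check the arm and hand in.

Emit:
{"name": "send_rows", "arguments": {"targets": [{"gripper": 1,"x": -3,"y": 0,"z": -2,"ax": 0,"ay": 0,"az": 0},{"gripper": 1,"x": 0,"y": 0,"z": 0,"ax": 0,"ay": 0,"az": 0},{"gripper": 1,"x": 0,"y": 0,"z": 0,"ax": 0,"ay": 0,"az": 0},{"gripper": 1,"x": 0,"y": 0,"z": 0,"ax": 0,"ay": 0,"az": 0},{"gripper": 1,"x": 0,"y": 0,"z": 0,"ax": 0,"ay": 0,"az": 0}]}}

```text
clock: 14.93
position: [416.1, -98.2, 212.6]
ee_rot: [1.0, 0.02, -0.0, 0.0]
contact_force: [0.8, -0.6, -1.5]
gripper_width: 0.3
grasp_force: 0.0
```

Run:
```python
from h import *
im,d=arm.get_image("top"); P=cloud("top",d); im=im.astype(int);r,g,b=im[...,0],im[...,1],im[...,2]
s=(b>r*1.5+20)&(b>g*1.25)&(P[...,0]>480)&(P[...,0]<630)&(P[...,2]>200)&(P[...,2]<400)
print(s.sum(),np.median(P[s],0)); st=arm.read_state(); print(st["contact_force"],np.abs(st["joint_vel"]).max())
if s.sum()>100 and np.median(P[s],0)[1]>205: print(arm.job_done())
```

```text
296 [542.59536519 219.22156182 323.70379442]
[ 0.76691875  0.35797383 -0.27683406] 0.00399396927241583
the job is handed in; nothing more can be done
None
```

The job is handed in: the rubbing arm and then the specimen frame were pushed back to their stops, the robot is clear, and the loose things look undisturbed in the last picture; the judge's verdict was not returned.

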